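Lock the slide boxes into the leaning rack with the retaining rod

TASK

One slide box in the leaning rack is sticking out: push it fully home, then take the retaining rod from its holder and thread it down through all three lugs on the front of the rack until its collar sits on the top lug, and let go. Leave the bottle, the dish and the spare box standing where they are.

Things in the scene. Friction and masses are not known exactly. Their poses are not given: they have to be found in the camera images.
- carrier: White sheet-metal rack holding two blue slide boxes one above the other: 120 mm wide (y), 97 deep (x), 101 tall (z). It cannot move. It leans 30 degrees: z, up along the rack, points up and back to the robot; x points out of its open front, away from the robot and up. Only its heading varies (20 degrees either way). Origin: centre of its underside, 40 mm above the bench.
- hole_top (a point): Centre, at its upper surface, of the 14 mm hole in the top lug (carrier x 62, y 0, z 101 mm). Three bare steel lugs, each 32 mm wide and 5 mm thick, stick out from the middle of the shelves' front edges to carrier x = 79 mm; their three holes share one line parallel to the carrier's z. Boxes that are home have their faces at x = 50 mm; only the lugs stick out past them.
- hole_mid (a point): Centre of the 14 mm hole in the middle lug, at its upper surface (carrier x 62, y 0, z 53 mm).
- hole_low (a point): Centre of the 14 mm hole in the lowest lug, at its upper surface (carrier x 62, y 0, z 5 mm). Below this lug there is at least 35 mm of free space along the line of the holes.
- upper_box (a joint): How far the upper slide box sticks out of the rack, in m: 0 is fully home against its stop, 0.045 fully out. It slides along the carrier's x with about 2.5 N of friction and stays where it is left. While more than about 7 mm out it blocks the line of the holes. (The lower box is fixed, home.)
- upper_box_face (a point): Centre of the front face of the upper slide box (blue, face 106 mm wide in the carrier's y and 36 mm high, at carrier z = 54 to 90 mm). It can be pushed on the face to the left or right of the lugs, where about 37 mm of its width is free from above on each side.
- holder: Grey plastic block, 75 x 75 mm and 70 mm tall, fixed on the bench left or right of the rack, with a vertical round socket in the middle of its top, 12 mm in diameter and 55 mm deep, in which the rod stands. Origin: centre of its underside.
- rod: The retaining rod, 174 mm long, about 0.12 kg, standing loose and upright in the holder, tip 15 mm above the bench. From the tip (origin; z up the shaft): 12 mm taper from 4 mm, steel shaft 10 mm in diameter, collar 24 mm in diameter at 122 to 128 mm, black flat-sided handle at 128 to 174 mm, 30 mm wide (rod x), 16 mm thick (rod y).
- rod_grip (a point): Point on the rod's axis in its handle, 153 mm from the tip: where to grip, across the 16 mm thickness (rod y).
- rod_collar (a point): Point on the rod's axis at the underside of its collar, 122 mm from the tip.
- bottle: Bystander: amber bottle 62 mm in diameter and 130 mm tall, loose, on the other side of the rack from the holder. Origin: centre of its underside.
- dish: Bystander: white bowl 90 mm in diameter and 50 mm tall, beyond the rack on the left. Origin: centre of its underside.
- spare_box: Bystander: closed blue slide box 85 x 100 x 35 mm lying flat on the bench beyond the rack on the right. Origin: centre of its underside.
- stand: Grey base plate and steel posts that carry the rack, fixed on the bench: plate 190 x 130 mm, 8 mm thick, level. Origin: on the bench straight below the carrier's origin; same heading as the carrier.

How it is judged (in metres and radians):
On the way, in this order (a step that is already met when the one before it is completed fails the run):
1. the upper slide box is pushed home (value of joint upper_box below 0.004 m), for 0.2 s.
2. the rod is through all three lugs with its collar on the top lug (z of rod_collar in the frame of carrier below 0.105 m and distance between rod_collar and hole_top below 0.007 m and z of rod in the frame of carrier below -0.012 m and angle between the z axis of rod and the z axis of carrier, either way round below 0.08 rad), for 0.2 s.
At the end, for the whole second after the job is handed in: Upper box less than 4 mm out; rod released and at rest through all three lugs: tip 12 mm or more below the lowest shelf, axis within 0.08 rad of the hole line, collar within 4 mm above the top lug and 7 mm of its hole centre; bottle, dish and spare box upright, within 30 mm of their starts (all of step 2 and value of joint upper_box below 0.004 m and linear speed of rod below 0.02 m/s and angle between each of bottle, dish, spare_box's own z axis and vertical below 0.2 rad and distance of each of bottle, dish, spare_box from where it was at the start of the episode below 0.03 m); the robot touches nothing.
It fails at once if a bystander (bottle, dish or spare box) is shifted by more than 30 mm (distance of any of bottle, dish, spare_box from where it was at the start of the episode above 0.03 m).
It also fails if it takes over 64 s, if anything falls off the work surface, if the arm or the gripper's body presses on something with over 40 N, if the wrist force passes 120 N, or if a joint passes its speed limit or range.

ROBOT

A 6-joint arm with a two-finger parallel gripper is mounted at the origin on the work surface. World frame = base frame: x ahead of the robot, y to its left, z up, the work surface at z = 0. Lengths are in m, angles in degrees, forces in N, time in s.
With the tool pointing down it reaches from about 0.325 to 0.775 m from the base axis. Payload 9.3 kg.
Tool frame: the origin (TCP) lies between the finger pads; the fingertips stand 25 mm ahead of it and the grasp point (between the pads) lies 6 mm ahead of it (robot.nose_length is the distance from the TCP to the fingertips, in m); z points along the fingers, y is the line along which they close (so a half turn about z gives the same grasp; the last joint's range is limited). The gripper opens to 85 mm and grips with 20 to 120 N. Pads are 22 mm wide; open, the fingers measure 114 mm over their backs; the gripper's body (76 mm by 85 mm) begins 54 mm behind the grasp point. The pads swing forward as they close: fully open they stand 13 mm farther back than shut.
Start: joints at [66.887, 14.817, 1.232, 76.415, 0, 81.257], TCP at [0.136, 0.533, 0.256] pointing down, gripper open.
Joint ranges: [-174.27, 174.27], [-52.1, 104.24], [-59.71, 78.15], [-110.17, 111.67], [-87.03, 83.33], [-180, 180]. Speed limits (degrees/s): [127.2, 127.2, 159.86, 180, 180, 180].

INTERFACE

Orientations are given as [roll, pitch, yaw] about the fixed x, y, z axes, in that order (R = Rz(yaw) Ry(pitch) Rx(roll)).
In Python, from workcell import observe, imaging, close_job, robot gives the robot as it stands. The module is installed in compiled form; this text tells all that it offers.
- The arm moves only by the shell command python3 -m crank 'ROWS'. ROWS is a JSON object of lists of equal length, an entry for each row: "travel": the shift along the tool's x, y, z in m, a list of three; "delta_rot": the turn, a rotation vector about the tool's x, y, z in rad, a list of three; "claw": the finger opening in m, from 0 to 0.0854. A call has exactly 10 rows; each row shifts and turns the commanded pose from where the row before left it, along the tool's axes as they then stand; what a row does not reach is not made up. A row lasts 1/12 s, in which the tool goes at most 41.7 mm and 7.16 degrees, less where a joint would pass 70% of its speed; a pose out of reach is approached as far as the arm can. A call is refused whole if a number of a shift passes 0.0417 or a number of a turn 0.125, either way. A call with a gripper value outside its range is refused whole. The fingers move at their own pace and stop on an object; the grip force is fixed at half the most. Time passes only in rows, so rows that do not move let the fingers close, or fill a call up. It gives the time, the measured TCP pose, the force, the opening and the grip force at its end, in the units of the state.
- observe(): the state, without advancing time (a new reading comes with each control period).
- imaging.capture(name): name is "scene" or "top" or "wrist"; returns the picture (384x512x3 uint8, red, green, blue); there is no depth.
- imaging.calibration(name): a dict with "fov_y" (degrees; the focal length in pixels is half the picture's height over the tangent of half this angle, whatever the lens; pixels are square), "cx", "cy" (the principal point, pixels), "k1" (the pictures are not rectified: a ray, as slopes to the right and down, at radius r is drawn at 1 + k1 r^2 times it, then the intrinsics apply), "origin" and "attitude" of the camera in the world; the wrist camera has in their place "hand_eye" (4x4, takes a point from camera to tool coordinates, whose origin is the TCP and whose axes are the flange's). Camera axes: x right, y down, z forward; pixel columns grow to the right and rows downward; lengths in m; the calibration is good to about 2 mm. A picture is of the moment at which its call begins: read the wrist's pose just before it. calibration takes no time and is no camera call.
- close_job(): hands the job in; it is judged then, once.
The state is a dict: "time": time; "joint_pos": joint angles; "joint_vel": joint speeds; "tau": joint torques, N m; "tool_pos": TCP position; "ee_rot": TCP orientation; "contact_force": force on the tool from outside, world axes, zero at the start; "moment": the same for the moment, N m; "finger_gap": opening from 0.0 (shut) to 1.0 (fully open); "grasp_force": force on a finger pad.
Only numpy, scipy, OpenCV 4.12 (cv2) and the standard library are available. Lean on these libraries where they do the work, as an engineer would, in place of code of your own. Each camera call takes 0.05 s, during which the arm holds its last target. There are 200 camera calls.

## Working session

There is one attempt and no reset: what is moved stays moved. The work goes in short steps, Python scripts to look and compute and a shell command to move; the robot and the scene stay as the last step left them, time stands still between calls to the robot, and variables do not carry over. Pictures are saved under pics/ and viewed, at most 10 in all, crops included, and the job is handed in when it is done.

```bash
mkdir -p pics
cat > h.py <<'E'
import numpy as np, cv2
from scipy.spatial.transform import Rotation as R
from workcell import observe, imaging, robot
def cal(n): return imaging.calibration(n)
def shot(n,f=None):
    im=np.array(imaging.capture(n))
    if f: cv2.imwrite('pics/'+f,cv2.cvtColor(im,cv2.COLOR_RGB2BGR))
    return im
def K(c): 
    f=192/np.tan(np.radians(c['fov_y']/2)); return f
def pose(s): return np.array(s['tool_pos']),R.from_euler('xyz',s['ee_rot'],degrees=True).as_matrix()
def att(c):
    a=np.array(c['attitude'],float)
    return a if a.shape==(3,3) else R.from_euler('xyz',a,degrees=True).as_matrix()
def extr(n,s=None):
    c=cal(n)
    if 'hand_eye' in c:
        p,Rt=pose(s); H=np.array(c['hand_eye']); return c,p+Rt@H[:3,3],Rt@H[:3,:3]
    return c,np.array(c['origin']),att(c)
def ray(n,u,v,s=None):
    c,o,A=extr(n,s); f=K(c); d=np.array([(u-c['cx'])/f,(v-c['cy'])/f]); x=d.copy()
    for _ in range(30): x=d/(1+c['k1']*(x@x))
    w=A@np.array([x[0],x[1],1]); return o,w/np.linalg.norm(w)
def onz(n,u,v,z,s=None):
    o,w=ray(n,u,v,s); return o+w*(z-o[2])/w[2]
def tri(*rs):
    M=sum(np.eye(3)-np.outer(w,w) for o,w in rs); b=sum((np.eye(3)-np.outer(w,w))@o for o,w in rs)
    p=np.linalg.solve(M,b); return p,[round(1000*np.linalg.norm((np.eye(3)-np.outer(w,w))@(p-o)),1) for o,w in rs]
def proj(n,P,s=None):
    c,o,A=extr(n,s); q=A.T@(np.array(P)-o); x=q[:2]/q[2]; x=x*(1+c['k1']*(x@x)); f=K(c); return x*f+[c['cx'],c['cy']]
E
python3 - <<'E'
from h import *
np.set_printoptions(precision=4,suppress=True)
for n in('scene','top','wrist'): print(n,cal(n))
print(observe())
a=shot('scene','s0.png');b=shot('top','t0.png')
E
```

```text
scene {'fov_y': 45.412242985123854, 'cx': 250.37350731517682, 'cy': 192.14380020765506, 'k1': 0.059464919527879426, 'origin': array([ 1.1311, -0.3546,  0.9065]), 'attitude': array([-140.2548,   -0.3082,   54.9391])}
top {'fov_y': 57.18836972725291, 'cx': 253.7240900090048, 'cy': 191.00166755357532, 'k1': -0.06261270013654083, 'origin': array([0.5028, 0.0152, 0.8764]), 'attitude': array([-171.5927,   -2.2109,  -90.2251])}
wrist {'fov_y': 60.56450198091278, 'cx': 253.48900610264215, 'cy': 197.30538487984853, 'k1': -0.07801438521177186, 'hand_eye': array([[ 0.0004, -0.9484, -0.3171,  0.0818],
       [ 1.    ,  0.0005, -0.0005,  0.0003],
       [ 0.0006, -0.3171,  0.9484, -0.1172],
       [ 0.    ,  0.    ,  0.    ,  1.    ]])}
{'time': 0.0, 'joint_pos': array([66.8874, 14.8524,  1.1888, 76.4162, -0.0017, 81.2548]), 'joint_vel': array([ 0.0861,  0.1214,  0.0872, -0.0069, -0.035 ,  0.04  ]), 'tau': array([ -0.0006, -55.5641,  34.4528,   0.0137,  -0.0003,  -0.    ]), 'tool_pos': array([0.1364, 0.5326, 0.2556]), 'ee_rot': array([-179.9208,   -0.0104,  165.6326]), 'contact_force': array([-0.0655, -0.3664, -0.0782]), 'moment': array([-0.0205, -0.0249,  0.018 ]), 'grasp_force': 0.0, 'finger_gap': 1.001192033200271}
```

View pics/s0.png

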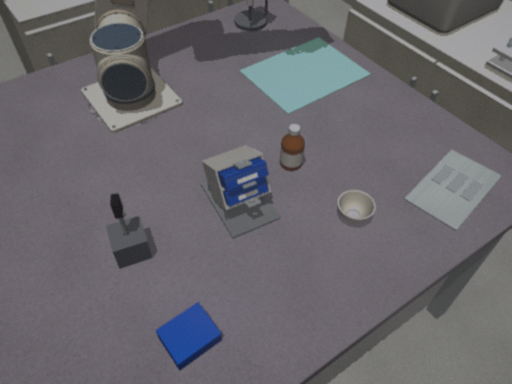

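View pics/t0.png

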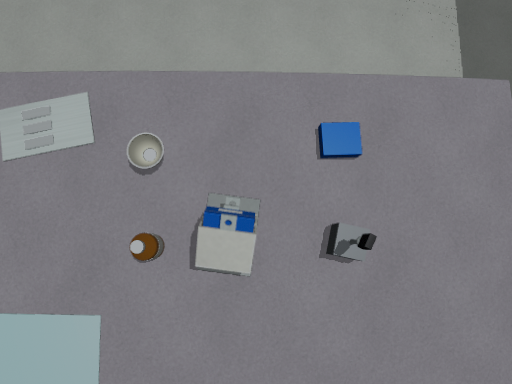

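The scene view shows the rack near (240,185), the rod in the holder at (120,220), the bottle at (292,150), the dish at (356,207) and the spare box at (190,333). In the top view the rack is near (228,235), the top lug hole near (228,222) and the holder near (350,243). I'll enlarge these next.

Run:
```python
import cv2,numpy as np
a=cv2.imread('pics/s0.png');b=cv2.imread('pics/t0.png')
def c(im,x,y,w,h,k): return cv2.resize(im[y:y+h,x:x+w],None,fx=k,fy=k,interpolation=cv2.INTER_CUBIC)
top=np.hstack([c(b,190,185,80,60,5),c(a,195,140,80,60,5)])
bot=np.hstack([c(b,320,215,80,60,5),c(a,95,190,80,60+0,5)])
cv2.imwrite('pics/c0.png',np.vstack([top,bot]))
```

```text
(no output)
```

View pics/c0.png

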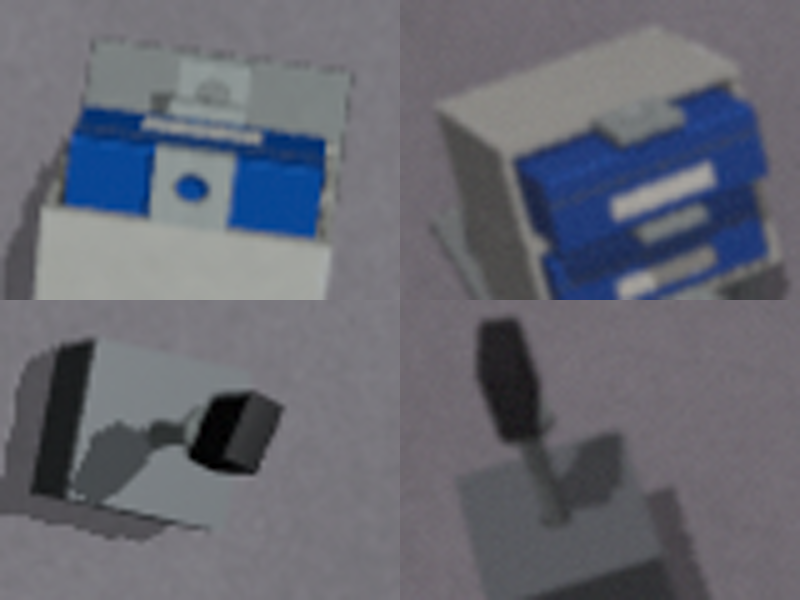

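The crops give these positions:
- Top view: hole at about (228.2,222.4), and the shelf's front edge runs from (198.2,226.4) to (256,234.4).
- Handle's top face: centred near (370.6,241.4), with its long axis along (-28,68) in the crop.

Run:
```python
from h import *
np.set_printoptions(precision=4,suppress=True)
T=lambda x,y,x0,y0:(x/5+x0,y/5+y0)
ht=onz('top',228.2,222.4,.1585); print('hole',ht)
A=onz('top',198.2,226.4,.1517);B=onz('top',256,234.4,.1517)
d=A-B; print('edge',A,B,np.linalg.norm(d),'heading',np.degrees(np.arctan2(-d[0],d[1])))
# back-view of scene: lug hole ~ not visible; check lug mid
# plate corners
for p in [(92,42),(350,72),(347,150)]: print('plate',onz('top',*T(*p,190,185),.008))
q=[onz('top',*T(x,y-300,320,215),.189) for x,y in [(255,390),(284,405),(256,473),(224,458)]]
q=np.array(q);print('handle',q,q.mean(0))
print(np.linalg.norm(q[1]-q[0]),np.linalg.norm(q[2]-q[1]))
l=(q[0]+q[1]-q[2]-q[3])/2; print('long dir deg',np.degrees(np.arctan2(l[1],l[0])))
# scene: handle top & bottom centre; rays
t=ray('scene',*T(499-400,320-300,95,190)); tt=ray('top',370.6,241.4); print('tri',tri(t,tt))
h=[onz('top',*T(x,y-300,320,215),.07) for x,y in [(95,340),(68,497),(213,528)]];print('holder',h, (h[0]+h[2])/2)
print(onz('top',*T(152,432-300,320,215),.07), 'socket scene',onz('scene',*T(556-400,520-300,95,190),.07))
```

```text
hole [0.5443 0.0392 0.1585]
edge [0.5366 0.1006 0.1517] [ 0.5201 -0.0175  0.1517] 0.11924911515157173 heading -7.938411992901812
plate [0.6249 0.0938 0.008 ]
plate [ 0.61   -0.0343  0.008 ]
plate [ 0.5712 -0.0326  0.008 ]
handle [[ 0.5207 -0.2438  0.189 ]
 [ 0.5147 -0.2554  0.189 ]
 [ 0.4882 -0.2427  0.189 ]
 [ 0.4942 -0.23    0.189 ]] [ 0.5044 -0.243   0.189 ]
0.013004946940862325 0.02939277757464036
long dir deg -26.51815554742107
tri (array([ 0.5042, -0.2376,  0.2014]), [np.float64(0.0), np.float64(0.0)])
holder [array([ 0.5474, -0.2137,  0.07  ]), array([ 0.4757, -0.1986,  0.07  ]), array([ 0.4609, -0.2659,  0.07  ])] [ 0.5041 -0.2398  0.07  ]
[ 0.5049 -0.239   0.07  ] socket scene [ 0.5067 -0.2431  0.07  ]
```

```bash
cat >> h.py <<'E'
from scipy.linalg import logm,expm
np.set_printoptions(precision=4,suppress=True)
HD=-7.9; HOLE=np.array([.5443,.0392,.1585])
def carrier():
    h=np.radians(HD); H=np.array([np.cos(h),np.sin(h),0]); Z=np.array([0,0,1.])
    cx=.866*H+.5*Z; cz=-.5*H+.866*Z; Rc=np.c_[cx,np.cross(cz,cx),cz]
    return Rc,HOLE-Rc@[.062,0,.101]
def c2w(p): Rc,o=carrier(); return o+Rc@np.array(p)
def w2c(p): Rc,o=carrier(); return Rc.T@(np.array(p)-o)
def plan(Rt,tcp,N):
    p,Rm=pose(observe()); T0=np.eye(4);T0[:3,:3]=Rm;T0[:3,3]=p; T1=np.eye(4);T1[:3,:3]=Rt;T1[:3,3]=tcp
    L=logm(np.linalg.inv(T0)@T1).real/N; D=expm(L)
    print('rows',N,'travel',D[:3,3].round(5),'rot',R.from_matrix(D[:3,:3]).as_rotvec().round(5))
    T=T0.copy(); 
    for i in range(N):
        T=T@D
        if i%4==3: print('  tcp',T[:3,3].round(3),'tip',(T[:3,3]+T[:3,2]*.025).round(3))
E
python3 - <<'E'
from h import *
Rc,o=carrier(); print(o)
Rt=np.c_[Rc[:,1],Rc[:,0],-Rc[:,2]]; print(np.linalg.det(Rt))
tip=c2w([.135,-.035,.13]); print(tip); plan(Rt,tip-Rt[:,2]*.025,20)
E
```

```text
[0.5411 0.0396 0.04  ]
0.9999120019359999
[ 0.5877 -0.0022  0.2201]
rows 20 travel [-0.0374  0.0015  0.0037] rot [-0.0214 -0.019   0.0711]
  tcp [0.279 0.486 0.245] tip [0.281 0.487 0.22 ]
  tcp [0.403 0.402 0.243] tip [0.408 0.404 0.219]
  tcp [0.498 0.286 0.245] tip [0.506 0.288 0.221]
  tcp [0.557 0.148 0.246] tip [0.568 0.149 0.223]
  tcp [ 0.575 -0.     0.242] tip [ 0.588 -0.002  0.22 ]
```

```bash
python3 -m crank '{"travel":[[-0.0374,0.0015,0.0037],[-0.0374,0.0015,0.0037],[-0.0374,0.0015,0.0037],[-0.0374,0.0015,0.0037],[-0.0374,0.0015,0.0037],[-0.0374,0.0015,0.0037],[-0.0374,0.0015,0.0037],[-0.0374,0.0015,0.0037],[-0.0374,0.0015,0.0037],[-0.0374,0.0015,0.0037]],"delta_rot":[[-0.0214,-0.019,0.0711],[-0.0214,-0.019,0.0711],[-0.0214,-0.019,0.0711],[-0.0214,-0.019,0.0711],[-0.0214,-0.019,0.0711],[-0.0214,-0.019,0.0711],[-0.0214,-0.019,0.0711],[-0.0214,-0.019,0.0711],[-0.0214,-0.019,0.0711],[-0.0214,-0.019,0.0711]],"claw":[0,0,0,0,0,0,0,0,0,0]}'
python3 -m crank '{"travel":[[-0.0374,0.0015,0.0037],[-0.0374,0.0015,0.0037],[-0.0374,0.0015,0.0037],[-0.0374,0.0015,0.0037],[-0.0374,0.0015,0.0037],[-0.0374,0.0015,0.0037],[-0.0374,0.0015,0.0037],[-0.0374,0.0015,0.0037],[-0.0374,0.0015,0.0037],[-0.0374,0.0015,0.0037]],"delta_rot":[[-0.0214,-0.019,0.0711],[-0.0214,-0.019,0.0711],[-0.0214,-0.019,0.0711],[-0.0214,-0.019,0.0711],[-0.0214,-0.019,0.0711],[-0.0214,-0.019,0.0711],[-0.0214,-0.019,0.0711],[-0.0214,-0.019,0.0711],[-0.0214,-0.019,0.0711],[-0.0214,-0.019,0.0711]],"claw":[0,0,0,0,0,0,0,0,0,0]}'
python3 - <<'E'
from h import *
s=observe(); print(s['joint_pos'],s['finger_gap'],s['contact_force'])
p,Rm=pose(s); print(p,w2c(p+Rm[:,2]*.025)); shot('wrist','w1.png')
Rc,o=carrier(); Rt=np.c_[Rc[:,1],Rc[:,0],-Rc[:,2]]
tip=c2w([.125,-.035,.07]); plan(Rt,tip-Rt[:,2]*.025,10)
for q in([.062,0,.101],[.05,.06,.101],[.05,-.06,.101]): print(proj('wrist',c2w(q),s))
E
```

```text
time: 0.93
tool_pos: [0.456, 0.3466, 0.2436]
ee_rot: [164.9, 5.7, 123.7]
contact_force: [1.0, -0.4, 0.6]
finger_gap: -0.002
grasp_force: 0.0
time: 1.77
tool_pos: [0.5757, -0.0017, 0.2415]
ee_rot: [149.9, -0.1, 81.9]
contact_force: [1.5, 0.5, 0.1]
finger_gap: -0.001
grasp_force: 0.0
[ -8.7234   1.1901 -24.9566  33.7849   0.431   89.5117] -0.0006559030296909818 [1.4585 0.5398 0.1402]
[ 0.5757 -0.0017  0.2415] [ 0.1354 -0.0362  0.1295]
rows 10 travel [ 0.0006 -0.001   0.0059] rot [ 0.0001  0.0005 -0.0011]
  tcp [ 0.584 -0.005  0.218] tip [ 0.596 -0.007  0.197]
  tcp [ 0.592 -0.004  0.196] tip [ 0.605 -0.006  0.174]
[119.0694 177.8076]
[81.9144 61.7612]
[113.3722 273.6433]
```

View pics/w1.png

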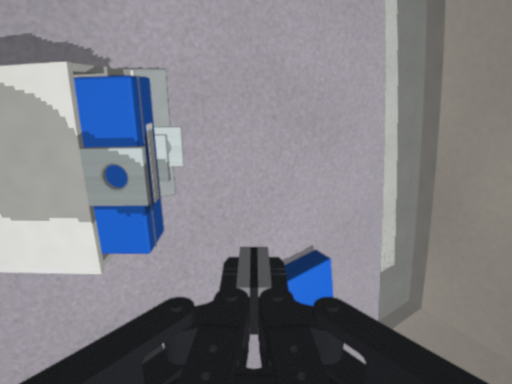

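The wrist view shows the top hole at (115.5,176), about 3 px from where I predicted, with the heading matching. The shut fingers, at (254,250), are clear to the front of the box.

```bash
python3 - <<'E'
from h import *
s=observe(); print(onz('wrist',115.5,176,.1585,s))
o,w=ray('wrist',158,240,s); Rc,c=carrier()
t=((c2w([0,0,.09])-o)@Rc[:,2])/(w@Rc[:,2]); print('box edge on z=.09',w2c(o+t*w))
E
python3 -m crank '{"travel":[[0.0006,-0.001,0.0059],[0.0006,-0.001,0.0059],[0.0006,-0.001,0.0059],[0.0006,-0.001,0.0059],[0.0006,-0.001,0.0059],[0.0006,-0.001,0.0059],[0.0006,-0.001,0.0059],[0.0006,-0.001,0.0059],[0.0006,-0.001,0.0059],[0.0006,-0.001,0.0059]],"delta_rot":[[0,0,0],[0,0,0],[0,0,0],[0,0,0],[0,0,0],[0,0,0],[0,0,0],[0,0,0],[0,0,0],[0,0,0]],"claw":[0,0,0,0,0,0,0,0,0,0]}'
python3 -m crank '{"travel":[[0,-0.003,0],[0,-0.003,0],[0,-0.003,0],[0,-0.003,0],[0,-0.003,0],[0,-0.003,0],[0,-0.003,0],[0,-0.003,0],[0,-0.003,0],[0,-0.003,0]],"delta_rot":[[0,0,0],[0,0,0],[0,0,0],[0,0,0],[0,0,0],[0,0,0],[0,0,0],[0,0,0],[0,0,0],[0,0,0]],"claw":[0,0,0,0,0,0,0,0,0,0]}'
python3 -c "
from h import *
p,r=pose(observe());print(w2c(p+r[:,2]*.025))"
```

```text
[0.5427 0.0365 0.1585]
box edge on z=.09 [ 0.0763 -0.0468  0.09  ]
time: 2.65
tool_pos: [0.5974, 0.0035, 0.1851]
ee_rot: [150.0, -0.1, 82.1]
contact_force: [0.3, -0.1, -0.0]
finger_gap: 0.001
grasp_force: 0.0
time: 3.48
tool_pos: [0.5712, 0.0069, 0.1706]
ee_rot: [150.0, -0.1, 82.1]
contact_force: [-0.7, -0.9, 0.4]
finger_gap: 0.003
grasp_force: 0.0
[ 0.0949 -0.0282  0.0709]
```

```bash
python3 -m crank '{"travel":[[-0.004,0,0],[-0.004,0,0],[-0.002,0,0],[0,-0.002,0],[0,-0.002,0],[0,-0.002,0],[0,-0.002,0],[0,-0.002,0],[0,-0.002,0],[0,-0.002,0]],"delta_rot":[[0,0,0],[0,0,0],[0,0,0],[0,0,0],[0,0,0],[0,0,0],[0,0,0],[0,0,0],[0,0,0],[0,0,0]],"claw":[0,0,0,0,0,0,0,0,0,0]}'
python3 -m crank '{"travel":[[0,-0.002,0],[0,-0.002,0],[0,-0.002,0],[0,-0.002,0],[0,-0.001,0],[0,-0.001,0],[0,-0.001,0],[0,-0.001,0],[0,-0.001,0],[0,-0.001,0]],"delta_rot":[[0,0,0],[0,0,0],[0,0,0],[0,0,0],[0,0,0],[0,0,0],[0,0,0],[0,0,0],[0,0,0],[0,0,0]],"claw":[0,0,0,0,0,0,0,0,0,0]}'
python3 -c "
from h import *
p,r=pose(observe());print(w2c(p+r[:,2]*.025));shot('wrist','w2.png');shot('scene','s2.png')"
```

```text
time: 4.32
tool_pos: [0.5584, -0.0013, 0.1639]
ee_rot: [149.9, -0.1, 82.1]
contact_force: [3.0, 0.1, 0.5]
finger_gap: 0.003
grasp_force: 1.0
time: 5.15
tool_pos: [0.5461, 0.0004, 0.1567]
ee_rot: [150.0, -0.1, 82.1]
contact_force: [2.2, 0.8, 1.1]
finger_gap: -0.001
grasp_force: 1.0
[ 0.0672 -0.0382  0.0709]
```

View pics/w2.png

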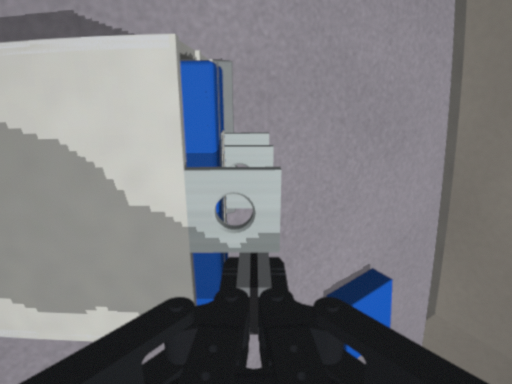

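The box is moving at about 3 N. The hole is now at (235,211), with a little blue still visible on its left, so the box isn't home yet. I'll keep pushing.

```bash
python3 -c "
from h import *
s=observe();print('hole',onz('wrist',235,210.5,.1585,s))"
python3 -m crank '{"travel":[[0,-0.001,0],[0,-0.001,0],[0,-0.001,0],[0,-0.001,0],[0,-0.001,0],[0,-0.001,0],[0,0,0],[0,0,0],[0,0,0],[0,0,0]],"delta_rot":[[0,0,0],[0,0,0],[0,0,0],[0,0,0],[0,0,0],[0,0,0],[0,0,0],[0,0,0],[0,0,0],[0,0,0]],"claw":[0,0,0,0,0,0,0,0,0,0]}'
python3 -c "
from h import *
p,r=pose(observe());print(w2c(p+r[:,2]*.025))"
```

```text
hole [0.5422 0.041  0.1585]
time: 6.08
tool_pos: [0.5412, 0.001, 0.1539]
ee_rot: [149.9, -0.1, 82.1]
contact_force: [4.7, -0.6, 1.4]
finger_gap: -0.003
grasp_force: 2.2
[ 0.0616 -0.0382  0.0709]
```

```bash
python3 -m crank '{"travel":[[0,-0.001,0],[0,-0.001,0],[0,-0.001,0],[0,0,0],[0,0,0],[0,0,0],[0,0,0],[0,0,0],[0,0,0],[0,0,0]],"delta_rot":[[0,0,0],[0,0,0],[0,0,0],[0,0,0],[0,0,0],[0,0,0],[0,0,0],[0,0,0],[0,0,0],[0,0,0]],"claw":[0,0,0,0,0,0,0,0,0,0]}'
python3 -c "
from h import *
p,r=pose(observe());print(w2c(p+r[:,2]*.025))"
```

```text
time: 6.92
tool_pos: [0.5409, 0.0011, 0.154]
ee_rot: [149.7, -0.1, 82.1]
contact_force: [13.8, -1.5, -0.7]
finger_gap: 0.002
grasp_force: 6.1
[ 0.0615 -0.0382  0.0711]
```

The box has stopped against its stop (14 N, with the fingers where a face at x = 50 mm puts them). I'll back off and go to the rod.

```bash
python3 -m crank '{"travel":[[0,0.01,0],[0,0.01,0],[0,0.01,-0.01],[0,0,-0.02],[0,0,-0.025],[0,0,-0.025],[0,0,-0.025],[0,0,-0.025],[0,0,-0.02],[0,0,0]],"delta_rot":[[0,0,0],[0,0,0],[0,0,0],[0,0,0],[0,0,0],[0,0,0],[0,0,0],[0,0,0],[0,0,0],[0,0,0]],"claw":[0,0,0,0,0,0,0,0,0,0]}'
python3 - <<'E'
from h import *
Rt=R.from_euler('xyz',[180,0,153.5],degrees=True).as_matrix()
plan(Rt,np.array([.505,-.241,.29]),20)
E
```

```text
time: 7.75
tool_pos: [0.4893, 0.0081, 0.3009]
ee_rot: [149.7, -0.1, 82.1]
contact_force: [1.1, -0.4, 0.5]
finger_gap: -0.001
grasp_force: 0.0
rows 20 travel [-0.0122 -0.0053 -0.0002] rot [ 0.0229  0.0164 -0.0608]
  tcp [ 0.468 -0.04   0.293] tip [ 0.479 -0.04   0.27 ]
  tcp [ 0.459 -0.092  0.289] tip [ 0.467 -0.091  0.265]
  tcp [ 0.462 -0.145  0.288] tip [ 0.467 -0.144  0.263]
  tcp [ 0.477 -0.196  0.289] tip [ 0.48  -0.195  0.264]
  tcp [ 0.505 -0.241  0.29 ] tip [ 0.505 -0.241  0.265]
```

```bash
for i in 1 2; do :; done
python3 -m crank '{"travel":[[-0.0122,-0.0053,0],[-0.0122,-0.0053,0],[-0.0122,-0.0053,0],[-0.0122,-0.0053,0],[-0.0122,-0.0053,0],[-0.0122,-0.0053,0],[-0.0122,-0.0053,0],[-0.0122,-0.0053,0],[-0.0122,-0.0053,0],[-0.0122,-0.0053,0]],"delta_rot":[[0.0229,0.0164,-0.0608],[0.0229,0.0164,-0.0608],[0.0229,0.0164,-0.0608],[0.0229,0.0164,-0.0608],[0.0229,0.0164,-0.0608],[0.0229,0.0164,-0.0608],[0.0229,0.0164,-0.0608],[0.0229,0.0164,-0.0608],[0.0229,0.0164,-0.0608],[0.0229,0.0164,-0.0608]],"claw":[0.085,0.085,0.085,0.085,0.085,0.085,0.085,0.085,0.085,0.085]}'
python3 -m crank '{"travel":[[-0.0122,-0.0053,0],[-0.0122,-0.0053,0],[-0.0122,-0.0053,0],[-0.0122,-0.0053,0],[-0.0122,-0.0053,0],[-0.0122,-0.0053,0],[-0.0122,-0.0053,0],[-0.0122,-0.0053,0],[-0.0122,-0.0053,0],[-0.0122,-0.0053,0]],"delta_rot":[[0.0229,0.0164,-0.0608],[0.0229,0.0164,-0.0608],[0.0229,0.0164,-0.0608],[0.0229,0.0164,-0.0608],[0.0229,0.0164,-0.0608],[0.0229,0.0164,-0.0608],[0.0229,0.0164,-0.0608],[0.0229,0.0164,-0.0608],[0.0229,0.0164,-0.0608],[0.0229,0.0164,-0.0608]],"claw":[0.085,0.085,0.085,0.085,0.085,0.085,0.085,0.085,0.085,0.085]}'
python3 - <<'E'
from h import *
s=observe(); print(s['tool_pos'],s['ee_rot'],s['joint_pos']); shot('wrist','w3.png')
print(proj('wrist',[.505,-.241,.189],s))
E
```

```text
time: 8.58
tool_pos: [0.4593, -0.1194, 0.2809]
ee_rot: [165.2, 4.6, 118.0]
contact_force: [0.1, 0.4, -0.5]
finger_gap: 0.996
grasp_force: 0.0
time: 9.42
tool_pos: [0.5065, -0.2419, 0.2803]
ee_rot: [-179.9, -0.4, 153.7]
contact_force: [0.3, -0.8, 0.2]
finger_gap: 0.997
grasp_force: 0.0
[ 0.5065 -0.2419  0.2803] [-179.903    -0.4418  153.6824] [-34.0171  15.9097   6.2215  80.7366  -0.1553  -7.6993]
[253.6294 212.8505]
```

View pics/w3.png

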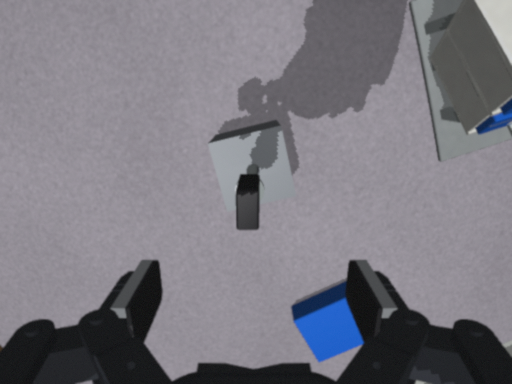

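The handle's top face is centred near (248,209), aligned with the tool, with sides at columns 236-260.

Run:
```python
from h import *
s=observe()
im=cv2.cvtColor(cv2.imread('pics/w3.png'),cv2.COLOR_BGR2GRAY)
m=(im<60).astype(np.uint8); n,l,st,ct=cv2.connectedComponentsWithStats(m[165:235,225:275]); print(st[1:],ct[1:])
for r in range(168,234,4): print(r,im[r,230:266:3])
for uv in [(237,190),(260,190),(237,229),(259,229)]: print(onz('wrist',*uv,.189,s))
```

```text
[[ 32   2   1   5   5]
 [ 12   8  22  56 619]
 [ 17  62   1   1   1]] [[32.      4.    ]
 [23.9451 30.1018]
 [17.     62.    ]]
168 [163 162 164 162 162 157  80  77  75  55 135 127]
172 [163 163 162 162 158 152  74  76  73  63 154 158]
176 [162 163 162 114  15  22  21  18  17  21 145 155]
180 [162 162 158  44  17  20  16  19  17  20 101 154]
184 [161 161 147  21  18  22  16  22  17  20 137 127]
188 [159 160 133  20  20  22  19  20  19  21 139 145]
192 [159 159  87  30  35  35  50  34  40  45 139 148]
196 [158 158  70  75  67  74  73  71  71  51 139 150]
200 [157 156  69  74  74  73  71  71  69  48 140 152]
204 [158 156  71  72  72  71  68  69  66  46 137 146]
208 [157 155  85  69  70  68  67  66  65  44 135 148]
212 [150 148  80  69  67  67  63  63  62  44 138 146]
216 [143 148  81  66  67  65  61  62  60  43 146 144]
220 [144 149  85  63  64  62  61  59  56  43 143 151]
224 [148 153  90  62  63  59  60  56  55  42 145 148]
228 [146 148 115  65  63  61  61  60  58  65 146 142]
232 [150 146 152 150 149 147 148 147 153 150 151 146]
[ 0.4866 -0.2452  0.189 ]
[ 0.4933 -0.2315  0.189 ]
[ 0.5116 -0.2579  0.189 ]
[ 0.5182 -0.2443  0.189 ]
```

```bash
python3 -m crank '{"travel":[[0.001,-0.002,0.01],[0.001,-0.0019,0.0115],[0,0,0.0125],[0,0,0.0125],[0,0,0.0125],[0,0,0.0125],[0,0,0.0125],[0,0,0.0125],[0,0,0.0095],[0,0,0]],"delta_rot":[[0,0,0],[0,0,0],[0,0,0],[0,0,0],[0,0,0],[0,0,0],[0,0,0],[0,0,0],[0,0,0],[0,0,0]],"claw":[0.085,0.085,0.085,0.085,0.085,0.085,0.085,0.085,0.085,0.085]}'
python3 -m crank '{"travel":[[0,0,0],[0,0,0],[0,0,0],[0,0,0],[0,0,0],[0,0,0],[0,0,0],[0,0,0],[0,0,0],[0,0,0]],"delta_rot":[[0,0,0],[0,0,0],[0,0,0],[0,0,0],[0,0,0],[0,0,0],[0,0,0],[0,0,0],[0,0,0],[0,0,0]],"claw":[0.05,0.04,0.03,0.02,0.01,0,0,0,0,0]}'
```

```text
time: 10.3
tool_pos: [0.5012, -0.2428, 0.1731]
ee_rot: [-180.0, -0.5, 153.5]
contact_force: [-0.3, -0.1, 0.4]
finger_gap: 0.995
grasp_force: 0.0
time: 11.13
tool_pos: [0.5024, -0.2434, 0.1761]
ee_rot: [-180.0, -0.2, 153.5]
contact_force: [1.7, 2.8, 5.4]
finger_gap: 0.177
grasp_force: 59.8
```

```bash
python3 -m crank '{"travel":[[0,0,-0.005],[0,0,-0.01],[0,0,-0.015],[0,0,-0.02],[0,0,-0.02],[0,0,-0.02],[0,0,-0.02],[0,0,-0.02],[0,0,-0.02],[0,0,0]],"delta_rot":[[0,0,0],[0,0,0],[0,0,0],[0,0,0],[0,0,0],[0,0,0],[0,0,0],[0,0,0],[0,0,0],[0,0,0]],"claw":[0,0,0,0,0,0,0,0,0,0]}'
python3 - <<'E'
from h import *
s=observe(); p,Rm=pose(s); print(s['finger_gap'],s['contact_force'])
shot('wrist','w4.png')
print('tip pred',proj('wrist',p+Rm@[0,0,.159],s),proj('wrist',p+Rm@[0,0,.128],s))
E
```

```text
time: 11.97
tool_pos: [0.5031, -0.2443, 0.3301]
ee_rot: [-179.9, 0.1, 153.5]
contact_force: [0.1, -0.2, 0.2]
finger_gap: 0.185
grasp_force: 59.3
0.1851732985755771 [ 0.0738 -0.1867  0.2161]
tip pred [253.3426 185.9061] [253.2985 197.1142]
```

View pics/w4.png

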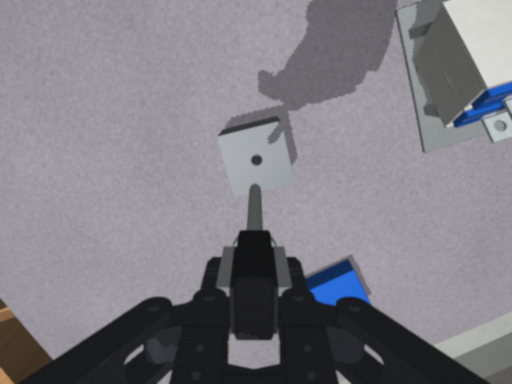

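```bash
sed -i 's/HOLE=.*/HOLE=np.array([.543,.039,.1585])/' h.py
python3 - <<'E'
from h import *
Rc,o=carrier(); p,Rm=pose(observe())
z0=Rm[:,2]; z1=-Rc[:,2]; ax=np.cross(z0,z1); a=np.arcsin(np.linalg.norm(ax)); 
Rt=R.from_rotvec(ax/np.linalg.norm(ax)*a).as_matrix()@Rm
tip=c2w([.062,0,.165]); print(tip); plan(Rt,tip-z1*.161,20)
print(Rt, R.from_matrix(Rt).as_euler('xyz',degrees=True))
E
```

```text
[0.5113 0.0434 0.2139]
rows 20 travel [ 0.0095  0.0119 -0.0027] rot [-0.0084 -0.0249 -0.    ]
  tcp [ 0.49  -0.185  0.338] tip [ 0.493 -0.185  0.313]
  tcp [ 0.476 -0.125  0.345] tip [ 0.481 -0.126  0.321]
  tcp [ 0.462 -0.065  0.35 ] tip [ 0.469 -0.066  0.326]
  tcp [ 0.447 -0.005  0.353] tip [ 0.457 -0.007  0.33 ]
  tcp [0.432 0.054 0.353] tip [0.444 0.053 0.332]
[[-0.7695  0.4033  0.4953]
 [ 0.428   0.9011 -0.0687]
 [-0.474   0.1591 -0.866 ]] [169.5899  28.2949 150.9146]
```

```bash
python3 -m crank '{"travel":[[0.0095,0.0119,-0.0027],[0.0095,0.0119,-0.0027],[0.0095,0.0119,-0.0027],[0.0095,0.0119,-0.0027],[0.0095,0.0119,-0.0027],[0.0095,0.0119,-0.0027],[0.0095,0.0119,-0.0027],[0.0095,0.0119,-0.0027],[0.0095,0.0119,-0.0027],[0.0095,0.0119,-0.0027]],"delta_rot":[[-0.0084,-0.0249,0],[-0.0084,-0.0249,0],[-0.0084,-0.0249,0],[-0.0084,-0.0249,0],[-0.0084,-0.0249,0],[-0.0084,-0.0249,0],[-0.0084,-0.0249,0],[-0.0084,-0.0249,0],[-0.0084,-0.0249,0],[-0.0084,-0.0249,0]],"claw":[0,0,0,0,0,0,0,0,0,0]}'
python3 -m crank '{"travel":[[0.0095,0.0119,-0.0027],[0.0095,0.0119,-0.0027],[0.0095,0.0119,-0.0027],[0.0095,0.0119,-0.0027],[0.0095,0.0119,-0.0027],[0.0095,0.0119,-0.0027],[0.0095,0.0119,-0.0027],[0.0095,0.0119,-0.0027],[0.0095,0.0119,-0.0027],[0.0095,0.0119,-0.0027]],"delta_rot":[[-0.0084,-0.0249,0],[-0.0084,-0.0249,0],[-0.0084,-0.0249,0],[-0.0084,-0.0249,0],[-0.0084,-0.0249,0],[-0.0084,-0.0249,0],[-0.0084,-0.0249,0],[-0.0084,-0.0249,0],[-0.0084,-0.0249,0],[-0.0084,-0.0249,0]],"claw":[0,0,0,0,0,0,0,0,0,0]}'
python3 - <<'E'
from h import *
s=observe(); p,Rm=pose(s); print(s['joint_pos'],s['finger_gap'],s['contact_force'])
tip=p+Rm@[0,0,.161]; print('tip carrier',w2c(tip),'axis',carrier()[0].T@Rm[:,2])
a=shot('wrist'); b=shot('scene'); c=shot('top')
for n in('wrist','scene','top'):
    print(n,'tip',proj(n,tip,s),'hole',proj(n,HOLE,s))
def cr(im,q,w,k):
    x,y=np.array(q).astype(int); x=max(x-w,0);y=max(y-w,0); print(x,y); return cv2.resize(im[y:y+2*w,x:x+2*w],(400,400),interpolation=cv2.INTER_CUBIC)
i=np.hstack([cr(a,proj('wrist',HOLE,s),80,0),cr(b,proj('scene',HOLE,s),50,0)])
cv2.imwrite('pics/c5.png',cv2.cvtColor(i,cv2.COLOR_RGB2BGR))
cv2.imwrite('pics/t5.png',cv2.cvtColor(c,cv2.COLOR_RGB2BGR))
E
```

```text
time: 12.85
tool_pos: [0.4674, -0.0939, 0.3458]
ee_rot: [175.2, 14.0, 152.9]
contact_force: [0.2, 0.1, -1.0]
finger_gap: 0.179
grasp_force: 59.1
time: 13.68
tool_pos: [0.4293, 0.0556, 0.3517]
ee_rot: [169.6, 28.1, 150.9]
contact_force: [0.9, -0.2, -1.2]
finger_gap: 0.179
grasp_force: 59.2
[ -1.8725 -15.4996 -22.1637  53.617   -2.9754  23.8529] 0.17867644548405187 [ 0.8585 -0.2082 -1.219 ]
tip carrier [0.0587 0.0009 0.1648] axis [-0.0026  0.0004 -1.    ]
wrist tip [253.3095 185.434 ] hole [253.6048 171.7873]
scene tip [234.6195 135.4568] hole [241.5662 162.7534]
top tip [224.2444 239.8617] hole [228.3178 223.0636]
173 91
191 112
```

View pics/c5.png

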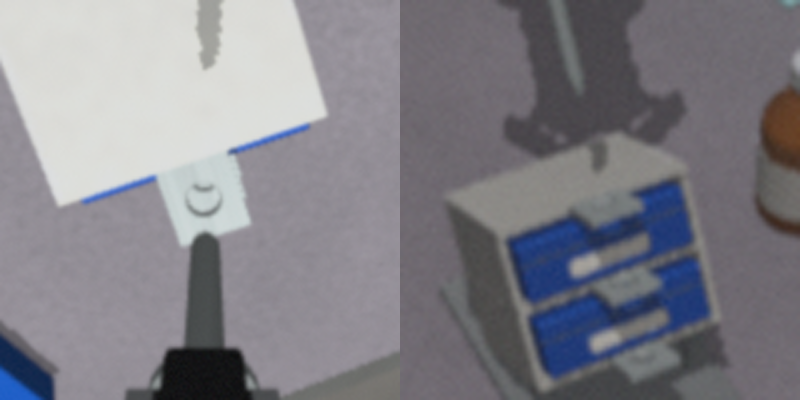

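The wrist crop shows the hole at (254.6,169.8) and the rod tip at (255,185). In the scene view the tip is at (236,135). The shelf's front edge runs from (197,173.4) to (303.8,137.8).

Run:
```python
from h import *
s=observe(); p,Rm=pose(s); Rc,c=carrier()
def onc(u,v,z):
    o,w=ray('wrist',u,v,s); t=((c2w([0,0,z])-o)@Rc[:,2])/(w@Rc[:,2]); return w2c(o+t*w)
a,b=onc(197,173.4,.101),onc(303.8,137.8,.101); print(a,b,np.degrees(np.arctan2((b-a)[0],(b-a)[1])),np.linalg.norm(b-a))
h=onc(254.6,169.8,.101); print('hole c',h)
for z in(.160,.165): print('tip c if z',z,onc(255,185,z))
t,e=tri(ray('wrist',255,185,s),ray('scene',236,135)); print('tip tri',w2c(t),e)
t,e=tri(ray('wrist',254.6,169.8,s),ray('scene',242.7,163.3)); print('hole tri',w2c(t),e)
Rt=R.from_rotvec(np.cross(Rm[:,2],-Rc[:,2])).as_matrix()@Rm
print(Rm.T@Rc)
```

```text
[ 0.0441 -0.0577  0.101 ] [0.0437 0.0616 0.101 ] -0.19102743479621076 0.11928545490123586
hole c [0.06   0.0023 0.101 ]
tip c if z 0.16 [0.0599 0.0025 0.16  ]
tip c if z 0.165 [0.0585 0.0029 0.165 ]
tip tri [0.0588 0.0035 0.1648] [np.float64(0.6), np.float64(0.6)]
hole tri [0.0607 0.0024 0.0984] [np.float64(0.3), np.float64(0.3)]
[[-0.9484  0.3169  0.0038]
 [ 0.3169  0.9484  0.0004]
 [-0.0035  0.0016 -1.    ]]
```

```bash
python3 -m crank '{"travel":[[-0.0008,0,0.003],[-0.0008,0,0.005],[0,0,0.006],[0,0,0.006],[0,0,0.006],[0,0,0.006],[0,0,0.006],[0,0,0.006],[0,0,0.006],[0,0,0]],"delta_rot":[[0,0,0],[0,0,0],[0,0,0],[0,0,0],[0,0,0],[0,0,0],[0,0,0],[0,0,0],[0,0,0],[0,0,0]],"claw":[0,0,0,0,0,0,0,0,0,0]}'
python3 - <<'E'
from h import *
s=observe(); p,Rm=pose(s); print(s['contact_force'])
tip=p+Rm@[0,0,.161]; print('tip carrier',w2c(tip),'axis',carrier()[0].T@Rm[:,2])
a=shot('wrist'); b=shot('scene')
for n in('wrist','scene'): print(n,'tip',proj(n,tip,s),'hole',proj(n,HOLE,s))
i=np.hstack([cv2.resize(a[130:210,213:293],(400,400),interpolation=cv2.INTER_CUBIC),cv2.resize(b[125:205,200:280],(400,400),interpolation=cv2.INTER_CUBIC)])
cv2.imwrite('pics/c6.png',cv2.cvtColor(i,cv2.COLOR_RGB2BGR))
E
```

```text
time: 14.67
tool_pos: [0.4562, 0.0511, 0.3087]
ee_rot: [169.6, 28.1, 150.9]
contact_force: [-0.6, -0.8, -0.9]
finger_gap: 0.179
grasp_force: 59.3
[-0.5707 -0.7752 -0.8792]
tip carrier [0.0605 0.0002 0.1139] axis [-0.0041  0.001  -1.    ]
wrist tip [253.3103 185.4343] hole [253.6015 183.0396]
scene tip [240.0709 157.2476] hole [241.5662 162.7534]
```

View pics/c6.png

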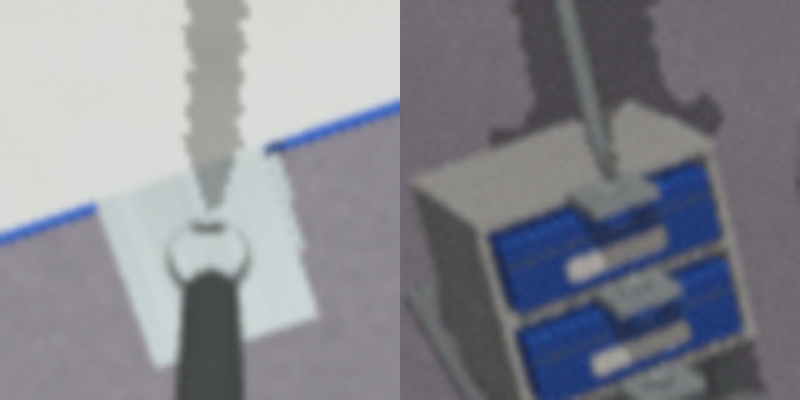

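The wrist crop puts the hole at (254.4,180.8) and the tip at (255,184.8), so the tip sits just short of the hole.

Run:
```python
from h import *
s=observe(); p,Rm=pose(s); Rc,c=carrier()
def onc(u,v,z):
    o,w=ray('wrist',u,v,s); t=((c2w([0,0,z])-o)@Rc[:,2])/(w@Rc[:,2]); return w2c(o+t*w)
h=onc(254.4,180.8,.101)
print('hole',h,'tip',onc(255,184.8,.114),onc(255,184.8,.111)); D=h-onc(255,184.8,.114); D[2]=0
print('tool shift',Rm.T@Rc@D)
```

```text
hole [0.0612 0.0014 0.101 ] tip [0.0614 0.0018 0.114 ] [0.0623 0.0016 0.111 ]
tool shift [ 0.0001 -0.0005  0.    ]
```

The tip lies within 0.5 mm of the hole line, so I'll insert.

```bash
python3 -m crank '{"travel":[[0,-0.0005,0.003],[0,0,0.003],[0,0,0.003],[0,0,0.003],[0,0,0.003],[0,0,0.003],[0,0,0.003],[0,0,0.003],[0,0,0.003],[0,0,0.003]],"delta_rot":[[0,0,0],[0,0,0],[0,0,0],[0,0,0],[0,0,0],[0,0,0],[0,0,0],[0,0,0],[0,0,0],[0,0,0]],"claw":[0,0,0,0,0,0,0,0,0,0]}'
python3 -c "
from h import *
s=observe();p,Rm=pose(s);Rc,c=carrier();print('tip',w2c(p+Rm@[0,0,.161]),Rc.T@Rm[:,2],'Fc',Rc.T@s['contact_force'],'F tool',Rm.T@s['contact_force'],'M',Rm.T@s['moment'])"
```

```text
time: 15.6
tool_pos: [0.4708, 0.0487, 0.2837]
ee_rot: [169.6, 28.1, 150.9]
contact_force: [-0.4, -0.8, -1.1]
finger_gap: 0.177
grasp_force: 59.3
tip [ 0.0612 -0.0002  0.0848] [-0.0024  0.0011 -1.    ] Fc [-0.813  -0.8373 -0.8335] F tool [ 0.5013 -1.0531  0.8345] M [0.2137 0.5539 0.0103]
```

```bash
python3 -m crank '{"travel":[[0,0,0.003],[0,0,0.003],[0,0,0.003],[0,0,0.003],[0,0,0.003],[0,0,0.003],[0,0,0.003],[0,0,0.003],[0,0,0.003],[0,0,0.003]],"delta_rot":[[0,0,0],[0,0,0],[0,0,0],[0,0,0],[0,0,0],[0,0,0],[0,0,0],[0,0,0],[0,0,0],[0,0,0]],"claw":[0,0,0,0,0,0,0,0,0,0]}'
python3 -m crank '{"travel":[[0,0,0.003],[0,0,0.003],[0,0,0.003],[0,0,0.003],[0,0,0.003],[0,0,0.003],[0,0,0.002],[0,0,0.002],[0,0,0.002],[0,0,0.002]],"delta_rot":[[0,0,0],[0,0,0],[0,0,0],[0,0,0],[0,0,0],[0,0,0],[0,0,0],[0,0,0],[0,0,0],[0,0,0]],"claw":[0,0,0,0,0,0,0,0,0,0]}'
python3 -c "
from h import *
s=observe();p,Rm=pose(s);Rc,c=carrier();print('tip',w2c(p+Rm@[0,0,.161]),Rc.T@Rm[:,2],'Fc',Rc.T@s['contact_force'],'F tool',Rm.T@s['contact_force'],'M',Rm.T@s['moment'])"
```

```text
time: 16.43
tool_pos: [0.4857, 0.0467, 0.2577]
ee_rot: [169.6, 28.1, 150.9]
contact_force: [0.0, 0.4, -1.0]
finger_gap: 0.177
grasp_force: 59.3
time: 17.27
tool_pos: [0.4984, 0.0449, 0.2353]
ee_rot: [169.6, 28.1, 150.9]
contact_force: [-0.2, -0.1, -0.2]
finger_gap: 0.176
grasp_force: 59.3
tip [ 0.0611 -0.0001  0.029 ] [-0.0023  0.0011 -1.    ] Fc [-0.2453 -0.1492 -0.0832] F tool [ 0.1847 -0.2197  0.0836] M [0.2206 0.5366 0.0097]
```

```bash
python3 -m crank '{"travel":[[0,0,0.003],[0,0,0.003],[0,0,0.003],[0,0,0.003],[0,0,0.003],[0,0,0.003],[0,0,0.003],[0,0,0.003],[0,0,0.003],[0,0,0.003]],"delta_rot":[[0,0,0],[0,0,0],[0,0,0],[0,0,0],[0,0,0],[0,0,0],[0,0,0],[0,0,0],[0,0,0],[0,0,0]],"claw":[0,0,0,0,0,0,0,0,0,0]}'
python3 -m crank '{"travel":[[0,0,0.003],[0,0,0.003],[0,0,0.003],[0,0,0.003],[0,0,0.002],[0,0,0.001],[0,0,0.001],[0,0,0],[0,0,0],[0,0,0]],"delta_rot":[[0,0,0],[0,0,0],[0,0,0],[0,0,0],[0,0,0],[0,0,0],[0,0,0],[0,0,0],[0,0,0],[0,0,0]],"claw":[0,0,0,0,0,0,0,0,0,0]}'
python3 -c "
from h import *
s=observe();p,Rm=pose(s);Rc,c=carrier();print('tip',w2c(p+Rm@[0,0,.161]),Rc.T@Rm[:,2],'Fc',Rc.T@s['contact_force'],'F tool',Rm.T@s['contact_force'],'M',Rm.T@s['moment'])"
```

```text
time: 18.1
tool_pos: [0.5133, 0.0429, 0.2091]
ee_rot: [169.6, 28.1, 150.9]
contact_force: [-0.7, -0.7, -1.2]
finger_gap: 0.178
grasp_force: 59.3
time: 18.93
tool_pos: [0.521, 0.0418, 0.1957]
ee_rot: [169.6, 28.2, 150.9]
contact_force: [0.1, 0.0, -1.7]
finger_gap: 0.175
grasp_force: 59.3
tip [ 0.0611 -0.     -0.0167] [-0.0021  0.0011 -1.    ] Fc [-0.7272  0.0423 -1.5312] F tool [ 0.6991 -0.1924  1.5329] M [ 0.1623  0.5591 -0.0011]
```

Now slow steps until the collar seats.

```bash
python3 -m crank '{"travel":[[0,0,0.001],[0,0,0.001],[0,0,0.001],[0,0,0.0005],[0,0,0.0005],[0,0,0],[0,0,0],[0,0,0],[0,0,0],[0,0,0]],"delta_rot":[[0,0,0],[0,0,0],[0,0,0],[0,0,0],[0,0,0],[0,0,0],[0,0,0],[0,0,0],[0,0,0],[0,0,0]],"claw":[0,0,0,0,0,0,0,0,0,0]}'
python3 -c "
from h import *
s=observe();p,Rm=pose(s);Rc,c=carrier();print('tip',w2c(p+Rm@[0,0,.161]),'F tool',Rm.T@s['contact_force'])"
```

```text
time: 19.77
tool_pos: [0.5227, 0.0416, 0.1927]
ee_rot: [169.6, 28.2, 150.9]
contact_force: [-9.6, 0.4, 9.6]
finger_gap: 0.179
grasp_force: 61.3
tip [ 0.0611 -0.     -0.0202] F tool [  3.0595  -2.0023 -13.1019]
```

The collar is seated (13 N at the expected depth). I'll release and retreat along the tool axis.

```bash
python3 -m crank '{"travel":[[0,0,0],[0,0,0],[0,0,0],[0,0,0],[0,0,0],[0,0,0],[0,0,0],[0,0,0],[0,0,0],[0,0,0]],"delta_rot":[[0,0,0],[0,0,0],[0,0,0],[0,0,0],[0,0,0],[0,0,0],[0,0,0],[0,0,0],[0,0,0],[0,0,0]],"claw":[0.03,0.05,0.06,0.06,0.06,0.06,0.06,0.06,0.06,0.06]}'
python3 -m crank '{"travel":[[0,0,-0.003],[0,0,-0.006],[0,0,-0.01],[0,0,-0.015],[0,0,-0.02],[0,0,-0.02],[0,0,-0.02],[0,0,-0.02],[0,0,-0.02],[0,0,0]],"delta_rot":[[0,0,0],[0,0,0],[0,0,0],[0,0,0],[0,0,0],[0,0,0],[0,0,0],[0,0,0],[0,0,0],[0,0,0]],"claw":[0.06,0.06,0.06,0.06,0.06,0.06,0.06,0.06,0.06,0.06]}'
python3 - <<'E'
from h import *
s=observe(); print(s['contact_force'])
a=shot('wrist'); b=shot('scene'); c=shot('top')
i=np.hstack([cv2.resize(a,(400,300)),cv2.resize(b[120:210,190:310],(400,300),interpolation=cv2.INTER_CUBIC)])
cv2.imwrite('pics/c7.png',cv2.cvtColor(i,cv2.COLOR_RGB2BGR))
E
```

```text
time: 20.6
tool_pos: [0.523, 0.0416, 0.1921]
ee_rot: [169.6, 28.1, 150.9]
contact_force: [0.2, 0.5, -0.2]
finger_gap: 0.704
grasp_force: 0.0
time: 21.43
tool_pos: [0.4564, 0.0508, 0.3126]
ee_rot: [169.4, 28.4, 150.8]
contact_force: [1.0, 1.0, 0.2]
finger_gap: 0.704
grasp_force: 0.0
[0.9982 0.9996 0.1716]
```

View pics/c7.png

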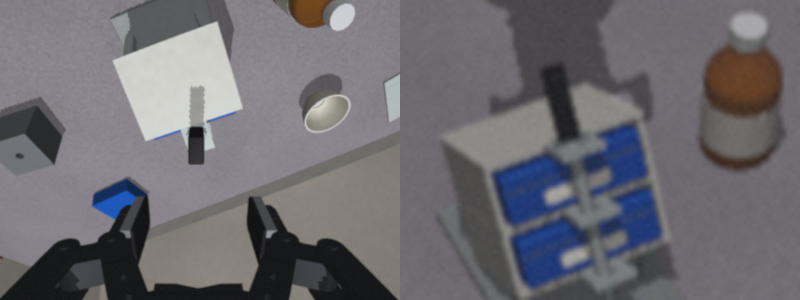

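The rod is through all three lugs with its collar on the top lug. The box is home, the gripper is clear, and the bystanders are still standing.

```bash
python3 -c "
from workcell import close_job
print(close_job())"
```

```text
the job is handed in; nothing more can be done
None
```

The slide box is pushed home, the rod is threaded through all three lugs with its collar on the top lug and released, and the bottle, dish and spare box were not touched; I handed the job in at about 21.6 s, but no verdict was returned.

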